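# Close the six-well ice-pop mould with its stick lid

### The job

In the cookery classroom, put the orange six-stick lid on the white ice-pop mould with six wells: pick it up by its handle and lower it from above so that each stick goes into its own well and the lid lies flat on the rim. Keep hold of it until it is down (do not drop it in), then let go. Leave the green lid where it is.

Things in the scene. Friction and masses are not known exactly. Their poses are not given: they have to be found in the camera images.
- lid6_grip (a point): Orange lid (mm, about 150 g) standing on its 6 white sticks (14x14, 40 long, at x -42,0,42, y -21,21) under a plate 138x96x6. Arched handle over its centre: crossbar 80 (x) x 18 (y) x 20 high, 16 clear above the plate. Point: crossbar centre, 78 above stick tips, 38 above plate underside, over the centre of mass; 98 up when seated. x along handle, z up; half turn same.
- mould6: Six-well mould: white block 142 (x) x 100 (y) x 60 high, does not move. Six open wells 32x32, 50 deep, grey floors, centred at x -42,0,42 and y -21,21 mm. Origin: centre of its underside, on the worktop; rim 60 above. x along its long side, z up. A stick has 9 mm play all round in its well; the lid's plate lands on the rim before the sticks reach the floor.
- lid4_grip (a point): Bystander: green lid, same plate and handle as the orange one, standing on four sticks (at x -31,31, y -21,21 mm), 88 mm high. Point: centre of its handle's crossbar, 78 mm above the stick tips. It stays where it is.
- mould4: Bystander: white mould of the same outer size (142 x 100 x 60 mm, fixed) with only four wells, each 50 (x) x 32 (y) mm. Origin: centre of its underside; x along its long side. Not used.
Mind the look-alikes: they are no part of the job. What is shaped like the part that bears lid6_grip but pink is not meant. Leave any red look-alike of the mould6 alone.

How it is judged:
By the outcome, as a careful person would: the job done as asked, in the order asked, and still so for the second after the job is handed in, with the robot touching nothing.
It also fails if it takes over 48 s, if anything falls off the work surface, if the arm or the gripper's body presses on something with over 40 N, if the wrist force passes 120 N, or if a joint passes its speed limit or range.

### The arm

A 6-joint arm with a two-finger parallel gripper is mounted at the origin on the work surface. World frame = base frame: x ahead of the robot, y to its left, z up, the work surface at z = 0. Lengths are in m, angles in rad, forces in N, time in s.
With the tool pointing down it reaches from about 0.3 to 0.775 m from the base axis. Payload 14.6 kg.
Tool frame: the origin (TCP) lies at the very end of the fingers, on their centre line; the grasp point (between the pads) lies 19 mm behind it; z points along the fingers, y is the direction in which the jaws open and shut (so a half turn about z gives the same grasp; the last joint's range is limited). The gripper opens to 94 mm and grips with 3 to 60 N. Pads are 16 mm wide; open, the fingers measure 119 mm over their backs; the gripper's body (75 mm by 177 mm) begins 78 mm behind the grasp point.
Start: joints at [1.169, 0.3, 1.521, -0, 1.321, -0.067], TCP at [0.181, 0.519, 0.205] pointing down, gripper open.
Joint ranges: [-3.03, 3.03], [-0.79, 2.21], [0.23, 2.52], [-1.04, 4.18], [0, 3.07], [-2.55, 2.55]. Speed limits (rad/s): [2.22, 2.22, 2.57, 3.14, 3.14, 3.14].

### API

Orientations are given as [roll, pitch, yaw] about the fixed x, y, z axes, in that order (R = Rz(yaw) Ry(pitch) Rx(roll)).
In Python, from station import status, camera, ctrl gives the robot as it stands. The module is installed in compiled form; this text tells all that it offers.
- The arm moves only by the shell command python3 -m jog 'ROWS' [FORCE]. ROWS is JSON, a list of rows, each a list of 7 numbers: the shift along the tool's x, y, z each as a share of 1000 mm, from -1 to 1, then the turn, a rotation vector about the tool's x, y, z each as a share of pi/2 rad, from -1 to 1, then the opening, from -1 (shut) to 1 (fully open), so that 0 is half open. A call has 1 to 20 rows; each row is the pose to reach, as a shift and turn from the pose measured when the call began, along the tool's axes at that moment; what a row does not reach only later rows make up. A row lasts 1/10 s, in which the tool goes at most 50 mm and 8.59 degrees, less where a joint would pass 70% of its speed; a pose out of reach is approached as far as the arm can. A call with a number of a shift or a turn outside -1 to 1 is refused whole. A call with a gripper value outside its range is refused whole. The fingers move at their own pace and stop on an object; FORCE is the grip in N (left out, the last holds). Time passes only in rows, so rows that repeat a pose let the fingers close. It gives the time, the measured TCP pose, the force and the opening at its end, in the units of the state.
- status.get_obs(): the state, without advancing time (a new reading comes with each control period).
- camera(name): name is "scene" or "top"; returns a dict with "image" (420x560x3 uint8, red, green, blue), "fx", "fy", "cx", "cy" (pixels), "k1" (the pictures are not rectified: a ray, as slopes to the right and down, at radius r is drawn at 1 + k1 r^2 times it, then the intrinsics apply), "world_from_camera" (4x4, takes a point from camera to world coordinates). Camera axes: x right, y down, z forward; pixel columns grow to the right and rows downward; lengths in m; the calibration is good to about 2 mm. A picture is of the moment at which its call begins. There is no depth.
- ctrl.hand_in(): hands the job in, once; it reports no verdict.
The state is a dict: "time_s": time; "qpos": joint angles; "joint_vel": joint speeds; "tau": joint torques, N m; "ee_pos": TCP position; "eef_rot": TCP orientation; "force": force on the tool from outside, world axes, zero at the start; "moment": the same for the moment, N m; "grip_width": finger opening in m.
Only numpy, scipy, OpenCV 4.12 (cv2) and the standard library are available. Lean on these libraries where they do the work, as an engineer would, in place of code of your own. Each camera call takes 0.05 s, during which the arm holds its last target.

## Working session

There is one attempt and no reset: what is moved stays moved. The work goes in short steps, Python scripts to look and compute and a shell command to move; the robot and the scene stay as the last step left them, time stands still between calls to the robot, and variables do not carry over. Pictures are saved under pics/ and viewed, and the job is handed in when it is done.

```bash
mkdir -p pics; python3 - <<'E'
from station import status, camera
import cv2
print(status.get_obs())
for n in("scene","top"):
    c=camera(n); cv2.imwrite(f"pics/{n}0.png",c["image"][:,:,::-1])
    print(n,c["fx"],c["fy"],c["cx"],c["cy"],c["k1"],c["world_from_camera"])
E
```

```text
{'time_s': 0.0, 'qpos': array([ 1.16938205e+00,  3.00479447e-01,  1.52158827e+00, -9.12454937e-07,
        1.32073180e+00, -6.66058094e-02]), 'joint_vel': array([-1.03938706e-03, -2.54334923e-04, -1.68360335e-04, -8.15060119e-04,
        4.26583919e-05, -2.70237209e-04]), 'tau': array([ 2.70893288e-04, -5.31813419e+01, -3.52739561e+01,  7.08399201e-02,
        2.43681780e-02, -1.29455289e-04]), 'ee_pos': array([0.18062191, 0.51920456, 0.20487872]), 'eef_rot': array([-3.14038841e+00, -7.94424459e-05,  2.80678436e+00]), 'force': array([ 0.65290009,  0.21802429, -0.63218832]), 'moment': array([ 0.02003446,  0.0275582 , -0.00117223]), 'grip_width': 0.09417444500444015}
scene 450.34886472385966 450.34886472385966 279.8325131092888 206.2900370288015 -0.10560565252159979 [[-0.08337736  0.66031821 -0.74634314  1.44083679]
 [ 0.99651286  0.05283115 -0.06458321  0.16309224]
 [-0.0032153  -0.74912531 -0.66242051  0.86357591]
 [ 0.          0.          0.          1.        ]]
top 416.9295693459297 416.9295693459297 282.84505552916005 215.2098344294317 -0.10622387370817636 [[-0.00385957 -0.99111749  0.13293315  0.38881662]
 [-0.99967929  0.00715126  0.02429347  0.07382129]
 [-0.02502833 -0.13279676 -0.99082723  1.23479559]
 [ 0.          0.          0.          1.        ]]
```

View pics/scene0.png

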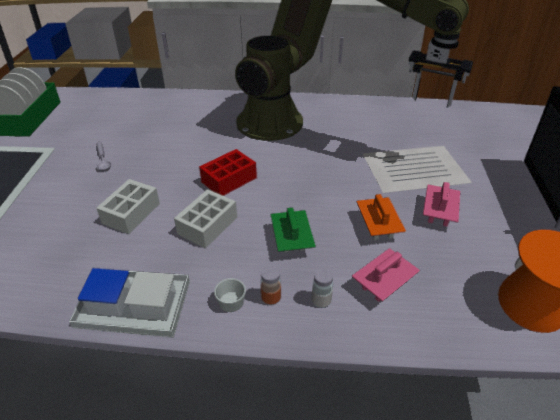

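View pics/top0.png

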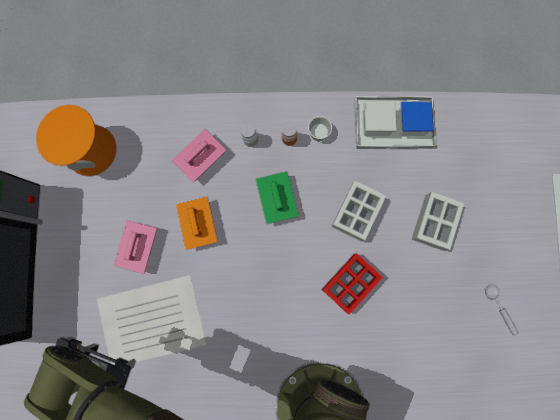

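Candidates for the lid (top view): orange (196,222), green (277,198), pink (199,155) and pink (135,246). The orange one is meant. Candidates for the mould: white with six wells (360,211), white with four wells (440,220), red (352,283). The first fits. I'll confirm both in an enlarged crop.

```bash
python3 - <<'E'
import cv2, numpy as np
t=cv2.imread("pics/top0.png"); s=cv2.imread("pics/scene0.png")
f=lambda im,x,y,w,h:cv2.resize(im[y:y+h,x:x+w],(400,300),interpolation=cv2.INTER_CUBIC)
o=np.vstack([np.hstack([f(t,156,192,80,60),f(t,320,180,80,60)]),np.hstack([f(s,340,185,80,60),f(s,165,185,80,60)])])
cv2.imwrite("pics/crop1.png",o)
E
```

```text
(no output)
```

View pics/crop1.png

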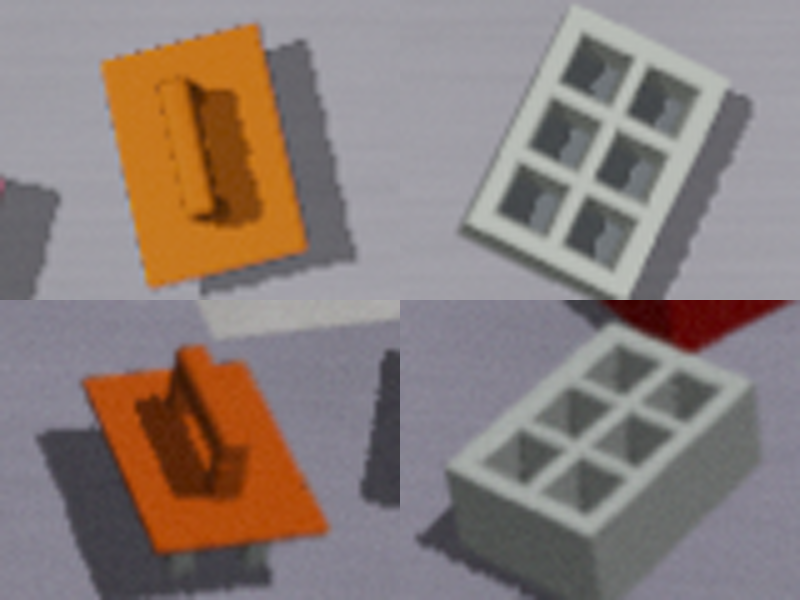

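The crop shows the orange lid (left; handle and white sticks visible) and the white six-well mould (right). Now I'll triangulate the plate and rim corners.

```bash
cat > h.py <<'E'
import numpy as np, cv2
from station import camera
from scipy.optimize import least_squares
def cal(n):
    c=camera(n); return dict(K=np.array([[c["fx"],0,c["cx"]],[0,c["fy"],c["cy"]],[0,0,1]]),d=np.array([c["k1"],0,0,0,0]),W=np.array(c["world_from_camera"]),im=c["image"])
def proj(c,P):
    M=np.linalg.inv(c["W"]); return cv2.projectPoints(np.atleast_2d(P).astype(float),cv2.Rodrigues(M[:3,:3])[0],M[:3,3],c["K"],c["d"])[0][:,0]
def tri(ct,cs,pt,ps):
    u=[cv2.undistortPoints(np.array(p,float)[:,None],c["K"],c["d"])[:,0].T for c,p in((ct,pt),(cs,ps))]
    X=cv2.triangulatePoints(np.linalg.inv(ct["W"])[:3],np.linalg.inv(cs["W"])[:3],u[0],u[1]); return (X[:3]/X[3]).T
def rectfit(ct,cs,pt,ps,L,Wd,x0):
    B=np.array([[L,Wd],[L,-Wd],[-L,-Wd],[-L,Wd]])/2
    def pts(p):
        c,s=np.cos(p[3]),np.sin(p[3]); return np.c_[p[0]+B[:,0]*c-B[:,1]*s,p[1]+B[:,0]*s+B[:,1]*c,np.full(4,p[2])]
    r=lambda p:np.r_[(proj(ct,pts(p))-pt).ravel(),(proj(cs,pts(p))-ps).ravel()]
    s=least_squares(r,x0); return s.x,s.fun
E
python3 - <<'E'
from h import *
ct,cs=cal("top"),cal("scene")
g=lambda a,ox,oy,qx,qy:(np.array(a,float)-[qx,qy]+.5)/5-.5+[ox,oy]
for name,a,b,oa,ob,L,W in (("lid",[(103,62),(258,25),(308,250),(150,288)],[(328,528),(155,552),(83,380),(245,362)],(156,192,0,0),(340,185,0,300),.138,.096),
 ("mould",[(575,5),(733,82),(630,299),(460,228)],[(597,535),(447,470),(620,322),(750,382)],(320,180,400,0),(165,185,400,300),.142,.1)):
    pt=g(a,*oa);ps=g(b,*ob);X=tri(ct,cs,pt,ps);print(name,X.round(4).tolist(),X.mean(0).round(4))
    print([np.linalg.norm(X[i]-X[i-1]).round(4) for i in range(4)])
    # order corners as (+,+),(+,-),(-,-),(-,+) in object axes: x long
    d=X[0]-X[3]; d2=X[0]-X[1]; 
    e=d if np.linalg.norm(d)>np.linalg.norm(d2) else d2
    y0=np.arctan2(e[1],e[0])
    m=X.mean(0); c,s=np.cos(y0),np.sin(y0); l=(X-m)[:,:2]@np.array([[c,-s],[s,c]])
    o=[int(np.argmax(l@np.array(q))) for q in((1,1.2),(1,-1.2),(-1,-1.2),(-1,1.2))]
    p,f=rectfit(ct,cs,pt[o],ps[o],L,W,[*m,y0]);print(o,p.round(4),np.degrees(p[3]).round(2),f.round(1))
# handle crossbar top seen: 
lp=g([(170,80),(203,218)],156,192,0,0); 
E
```

```text
lid [[0.5842, 0.4168, 0.0429], [0.6058, 0.3255, 0.0399], [0.4735, 0.2935, 0.0413], [0.4517, 0.3858, 0.0424]] [0.5288 0.3554 0.0416]
[np.float64(0.1361), np.float64(0.0939), np.float64(0.1361), np.float64(0.0948)]
[0, 1, 2, 3] [0.5287 0.3555 0.0415 0.2338] 13.39 [-0.6 -0.1 -0.  -0.5 -0.   0.3 -0.5  0.4  0.2  0.6 -0.3 -0.1 -0.5 -0.2
 -0.3  0. ]
mould [[0.6454, -0.1023, 0.0579], [0.6004, -0.1931, 0.0544], [0.4754, -0.127, 0.0581], [0.5179, -0.0387, 0.055]] [ 0.5598 -0.1152  0.0563]
[np.float64(0.1426), np.float64(0.1014), np.float64(0.1415), np.float64(0.098)]
[0, 1, 2, 3] [ 0.5597 -0.1152  0.0563 -0.4661] -26.7 [-0.8  0.2 -0.9 -0.1 -1.1  0.8  1.  -0.5 -0.8  0.4 -0.3 -0.5 -1.6 -0.
  1.  -0.1]
```

The plate measures about 42 mm (46 expected) and the rim 56 mm (60 expected). Both are about 4 mm low, and sizes and tilt agree. I'll refine with the heights fixed and check an overlay, including the handle.

```bash
cat >> h.py <<'E'
def box(x,y,yaw,pts):
    pts=np.array(pts,float);c,s=np.cos(yaw),np.sin(yaw)
    return np.c_[x+pts[:,0]*c-pts[:,1]*s,y+pts[:,0]*s+pts[:,1]*c,pts[:,2]]
def rect(a,b,z,cx=0,cy=0): return [(cx+a/2,cy+b/2,z),(cx+a/2,cy-b/2,z),(cx-a/2,cy-b/2,z),(cx-a/2,cy+b/2,z)]
def crop(c,polys,ctr,k=5,w=80,h=60):
    ox,oy=int(ctr[0])-w//2,int(ctr[1])-h//2
    im=cv2.resize(c["im"][oy:oy+h,ox:ox+w,::-1],None,fx=k,fy=k,interpolation=cv2.INTER_CUBIC)
    for P in polys:
        q=((proj(c,P)-[ox,oy]+.5)*k-.5)
        cv2.polylines(im,[np.round(q).astype(int)],True,(255,0,255),1)
    return im
def lidpolys(x,y,yaw,tip=0): return [box(x,y,yaw,rect(.138,.096,tip+.046)),box(x,y,yaw,rect(.08,.018,tip+.088))]
def mouldpolys(x,y,yaw): return [box(x,y,yaw,rect(.142,.1,.06))]+[box(x,y,yaw,rect(.032,.032,.06,a,b)) for a in(-.042,0,.042) for b in(-.021,.021)]
def show(name,objs):
    rows=[]
    for c in OBS: rows.append(np.hstack([crop(c,P,proj(c,np.mean(np.vstack(P),0))[0]) for P in objs]))
    cv2.imwrite(name,np.vstack(rows))
E
python3 - <<'E'
import h; from h import *
ct,cs=cal("top"),cal("scene"); h.OBS=[ct,cs]
show("pics/ov1.png",[lidpolys(.5287,.3555,.2338),mouldpolys(.5597,-.1152,-.4661)])
E
```

```text
(no output)
```

View pics/ov1.png

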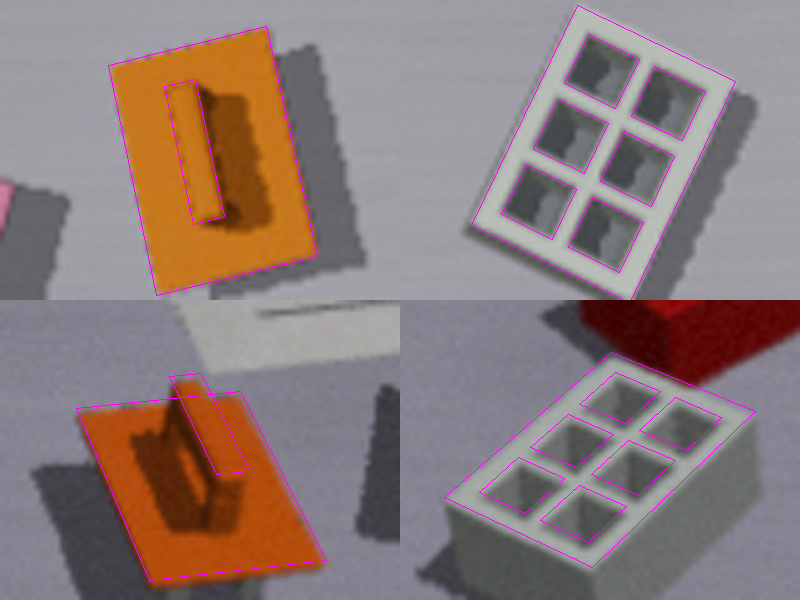

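Overlay: the top view agrees within about 1 px. The scene view is about 1–1.5 px off on both objects (calibration), so 2–3 mm uncertainty. I'll plan the approach from this.

```bash
cat > plan.py <<'E'
import sys,numpy as np
from station import status
from scipy.spatial.transform import Rotation as R
def plan(x,y,z,yawdeg):
    o=status.get_obs(); r=R.from_euler('xyz',o["eef_rot"]); t=R.from_euler('xyz',[np.pi,0,np.radians(yawdeg)])
    s=r.inv().apply(np.array([x,y,z])-o["ee_pos"]); v=(r.inv()*t).as_rotvec()/(np.pi/2)
    print("t",o["time_s"],"pos",o["ee_pos"].round(4),"rpy",np.degrees(o["eef_rot"]).round(2),"F",o["force"].round(2),"w",o["grip_width"]); print("shift",s.round(4),"turn",v.round(4))
plan(*map(float,sys.argv[1:5]))
E
python3 plan.py .5287 .3555 .16 193.4
```

```text
t 0.3 pos [0.1807 0.5194 0.2052] rpy [-179.98   -0.    160.82] F [ 0.49  0.27 -0.11] w 0.09424529599309504
shift [-0.3825 -0.0404  0.0453] turn [-3.00e-04 -1.00e-04 -3.62e-01]
```

```bash
python3 -m jog '[[-0.1,-0.01,0,0,0,-0.09,1],[-0.1,-0.01,0,0,0,-0.09,1],[-0.2,-0.02,0,0,0,-0.18,1],[-0.2,-0.02,0,0,0,-0.18,1],[-0.3,-0.03,0.02,0,0,-0.28,1],[-0.3,-0.03,0.02,0,0,-0.28,1],[-0.36,-0.038,0.03,0,0,-0.34,1],[-0.3825,-0.0404,0.0453,0,0,-0.362,1],[-0.3825,-0.0404,0.0453,0,0,-0.362,1],[-0.3825,-0.0404,0.0453,0,0,-0.362,1],[-0.3825,-0.0404,0.0453,0,0,-0.362,1],[-0.3825,-0.0404,0.0453,0,0,-0.362,1]]' 25; python3 plan.py .5287 .3555 .059 193.4
python3 - <<'E'
import h; from h import *
ct,cs=cal("top"),cal("scene"); h.OBS=[ct,cs]
show("pics/ov2.png",[lidpolys(.5287,.3555,.2338)])
E
```

```text
time_s: 1.5
ee_pos: [0.5279, 0.3565, 0.1609]
eef_rot: [3.141, 0.001, -2.906]
force: [-0.2, 0.5, 0.2]
grip_width: 0.0941
t 1.5 pos [0.5279 0.3565 0.1609] rpy [ 1.7999e+02  5.0000e-02 -1.6653e+02] F [-0.21  0.51  0.17] w 0.09408873238954966
shift [-0.0004 -0.0012  0.1019] turn [0.0001 0.0005 0.0008]
```

View pics/ov2.png

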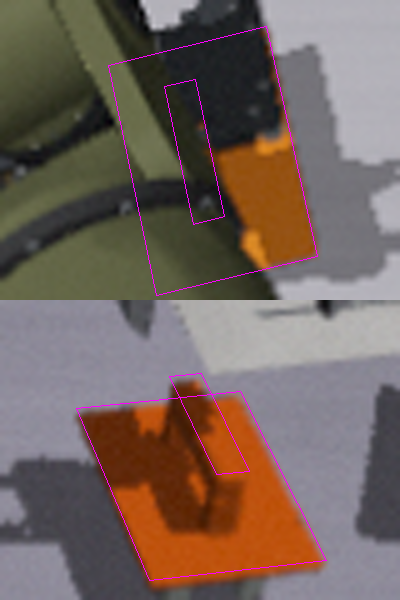

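The scene view shows the lid unmoved (380,215) and in the gripper's shadow, with the top view blocked by the arm. The jaws have ±38 mm of room, so I'm descending.

```bash
python3 -m jog '[[0,-0.001,0.02,0,0,0,1],[0,-0.001,0.04,0,0,0,1],[0,-0.001,0.06,0,0,0,1],[0,-0.001,0.08,0,0,0,1],[0,-0.001,0.09,0,0,0,1],[0,-0.001,0.1,0,0,0,1],[0,-0.001,0.101,0,0,0,1],[0,-0.001,0.101,0,0,0,1],[0,-0.001,0.101,0,0,0,1]]' 25
python3 - <<'E'
import h; from h import *
ct,cs=cal("top"),cal("scene"); h.OBS=[ct,cs]
cv2.imwrite("pics/s3.png",crop(cs,[],(380,200),5,120,100))
E
```

```text
time_s: 2.5
ee_pos: [0.5287, 0.3556, 0.0606]
eef_rot: [3.141, 0.002, -2.907]
force: [-0.6, 0.1, 0.0]
grip_width: 0.0937
```

View pics/s3.png

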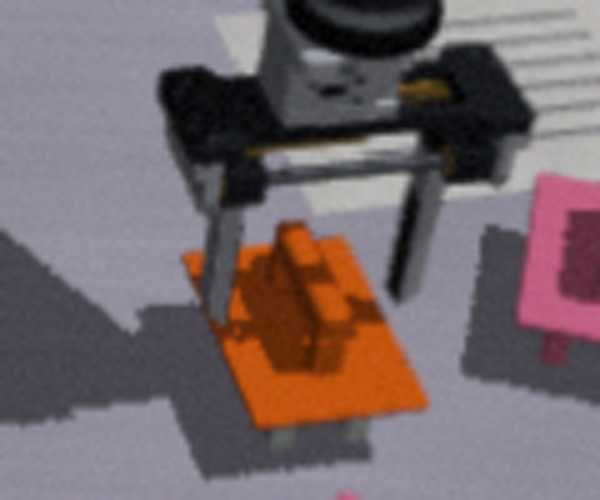

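The fingers straddle the crossbar, centred along and across it (tips at crop (218,320) and (400,300)). Closing.

```bash
python3 -m jog '[[0,0,0,0,0,0,0],[0,0,0,0,0,0,-0.3],[0,0,0,0,0,0,-0.45],[0,0,0,0,0,0,-0.5],[0,0,0,0,0,0,-0.55],[0,0,0,0,0,0,-0.6],[0,0,0,0,0,0,-1],[0,0,0,0,0,0,-1],[0,0,0,0,0,0,-1],[0,0,0,0,0,0,-1],[0,0,0,0,0,0,-1],[0,0,0,0,0,0,-1]]' 30
```

```text
time_s: 3.8
ee_pos: [0.5287, 0.3555, 0.0604]
eef_rot: [3.141, 0.002, -2.907]
force: [-0.2, 0.5, -1.1]
grip_width: 0.0177
```

Gripped: width 17.7 mm against 18 expected. Lifting.

```bash
python3 -m jog '[[0,0,-0.01,0,0,0,-1],[0,0,-0.02,0,0,0,-1],[0,0,-0.03,0,0,0,-1],[0,0,-0.05,0,0,0,-1],[0,0,-0.07,0,0,0,-1],[0,0,-0.09,0,0,0,-1],[0,0,-0.11,0,0,0,-1],[0,0,-0.13,0,0,0,-1],[0,0,-0.15,0,0,0,-1],[0,0,-0.16,0,0,0,-1],[0,0,-0.16,0,0,0,-1],[0,0,-0.16,0,0,0,-1]]'; python3 plan.py .5597 -.1152 .22 153.3
python3 - <<'E'
from h import *
cs=cal("scene"); cv2.imwrite("pics/s4.png",crop(cs,[],(380,180),5,140,110))
E
```

```text
time_s: 5.0
ee_pos: [0.5282, 0.3553, 0.2197]
eef_rot: [3.142, 0.001, -2.907]
force: [0.0, 0.1, -2.4]
grip_width: 0.018
t 5.0 pos [0.5282 0.3553 0.2197] rpy [ 1.8000e+02  5.0000e-02 -1.6653e+02] F [ 0.    0.06 -2.35] w 0.017961769074146122
shift [ 7.890e-02 -4.649e-01 -4.000e-04] turn [3.000e-04 6.000e-04 4.463e-01]
```

View pics/s4.png

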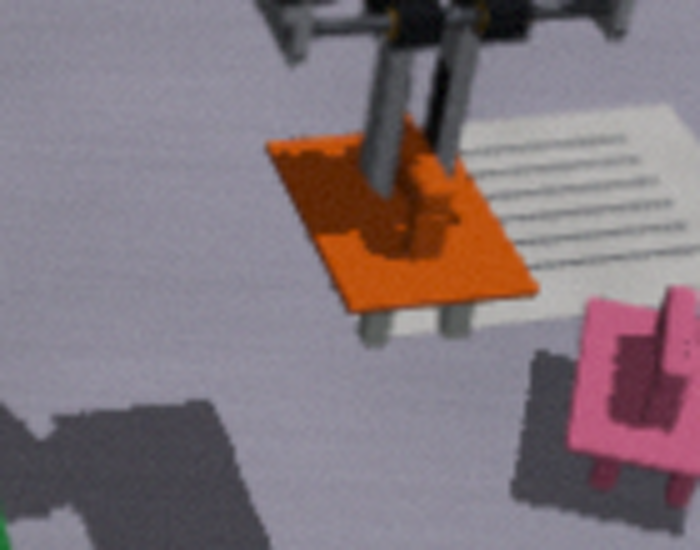

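The lid is held level and clear of the table (about 0.16 m up). Carrying it to above the six-well mould.

```bash
python3 -m jog '[[0.003,-0.02,0,0,0,0.02,-1],[0.008,-0.045,0,0,0,0.04,-1],[0.013,-0.075,0,0,0,0.07,-1],[0.018,-0.105,0,0,0,0.1,-1],[0.023,-0.135,0,0,0,0.13,-1],[0.028,-0.165,0,0,0,0.16,-1],[0.033,-0.195,0,0,0,0.19,-1],[0.038,-0.225,0,0,0,0.22,-1],[0.043,-0.255,0,0,0,0.25,-1],[0.048,-0.285,0,0,0,0.27,-1],[0.053,-0.315,0,0,0,0.3,-1],[0.058,-0.345,0,0,0,0.33,-1],[0.063,-0.375,0,0,0,0.36,-1],[0.068,-0.405,0,0,0,0.39,-1],[0.073,-0.43,0,0,0,0.41,-1],[0.076,-0.45,0,0,0,0.43,-1],[0.079,-0.46,0,0,0,0.44,-1],[0.079,-0.465,0,0,0,0.446,-1],[0.079,-0.465,0,0,0,0.446,-1],[0.079,-0.465,0,0,0,0.446,-1]]'; python3 plan.py .5597 -.1152 .13 153.3
python3 - <<'E'
import h; from h import *
ct,cs=cal("top"),cal("scene"); h.OBS=[ct,cs]
cv2.imwrite("pics/s5.png",np.vstack([crop(ct,[],(360,205),5,120,60),crop(cs,mouldpolys(.5597,-.1152,-.4661),(205,190),5,120,60)]))
E
```

```text
time_s: 7.05
ee_pos: [0.5595, -0.1146, 0.2192]
eef_rot: [3.142, -0.0, 2.677]
force: [0.7, 0.4, -1.5]
grip_width: 0.018
t 7.05 pos [ 0.5595 -0.1146  0.2192] rpy [180.    -0.   153.39] F [ 0.74  0.38 -1.47] w 0.017966569908428418
shift [-0.0004 -0.0004  0.0892] turn [ 0.    -0.     0.001]
```

View pics/s5.png

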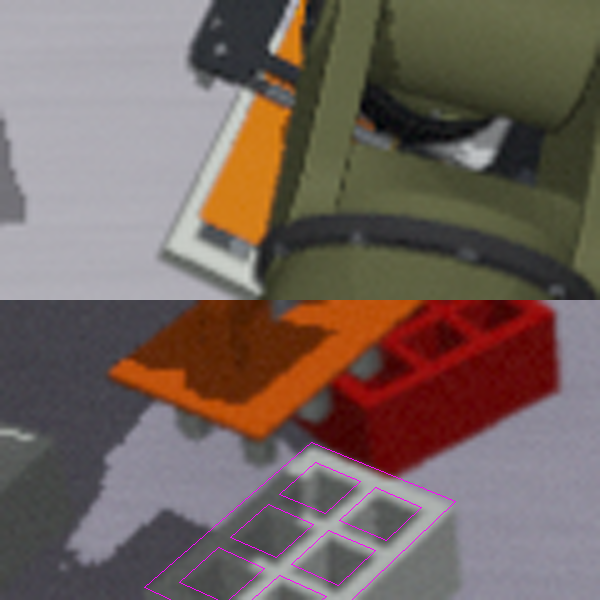

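Directly above the mould and parallel to it. I'll lower to just above the rim (tips at about 72 mm) and compare model overlays.

```bash
python3 -m jog '[[0,0,0.015,0,0,0,-1],[0,0,0.03,0,0,0,-1],[0,0,0.045,0,0,0,-1],[0,0,0.06,0,0,0,-1],[0,0,0.07,0,0,0.001,-1],[0,0,0.08,0,0,0.001,-1],[0,0,0.086,0,0,0.001,-1],[0,0,0.086,0,0,0.001,-1],[0,0,0.086,0,0,0.001,-1]]'; python3 plan.py .5597 -.1152 .0804 153.3
python3 - <<'E'
import h; from h import *
from station import status
o=status.get_obs(); p=o["ee_pos"]; yaw=o["eef_rot"][2]
ct,cs=cal("top"),cal("scene"); h.OBS=[ct,cs]
tip=p[2]-.0604; print(tip)
L=lidpolys(p[0],p[1],yaw,tip)+[box(p[0],p[1],yaw,rect(.138,.096,tip+.04))]
for n,P in(("a",L),("b",mouldpolys(.5597,-.1152,-.4661)+[box(p[0],p[1],yaw,rect(.014,.014,tip,a,b)) for a in(-.042,0,.042) for b in(-.021,.021)])):
    cv2.imwrite(f"pics/s6{n}.png",np.vstack([crop(ct,P,(355,208),7,100,42),crop(cs,P,(205,205),7,100,42)]))
E
```

```text
time_s: 8.05
ee_pos: [0.5598, -0.1146, 0.1338]
eef_rot: [3.141, 0.001, 2.676]
force: [0.0, 0.8, -1.7]
grip_width: 0.0176
t 8.05 pos [ 0.5598 -0.1146  0.1338] rpy [1.7999e+02 4.0000e-02 1.5331e+02] F [ 0.03  0.81 -1.7 ] w 0.017555104785069067
shift [-0.0001 -0.0006  0.0534] turn [0.0001 0.0005 0.0001]
0.07340438585183848
```

View pics/s6a.png

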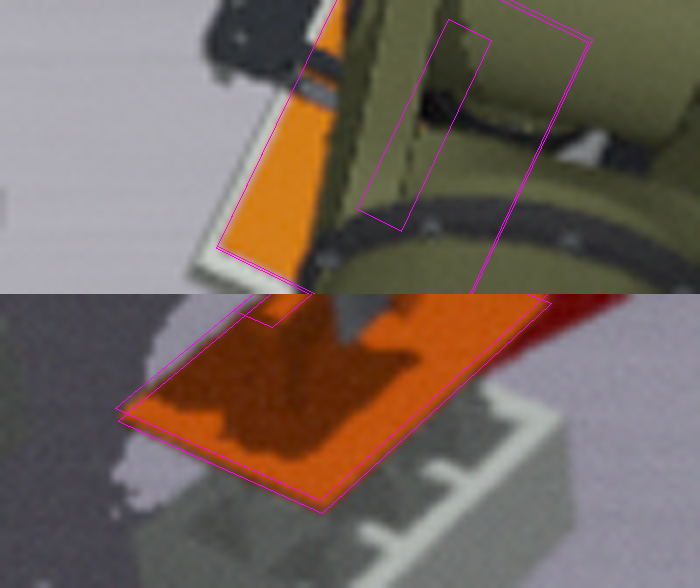

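View pics/s6b.png

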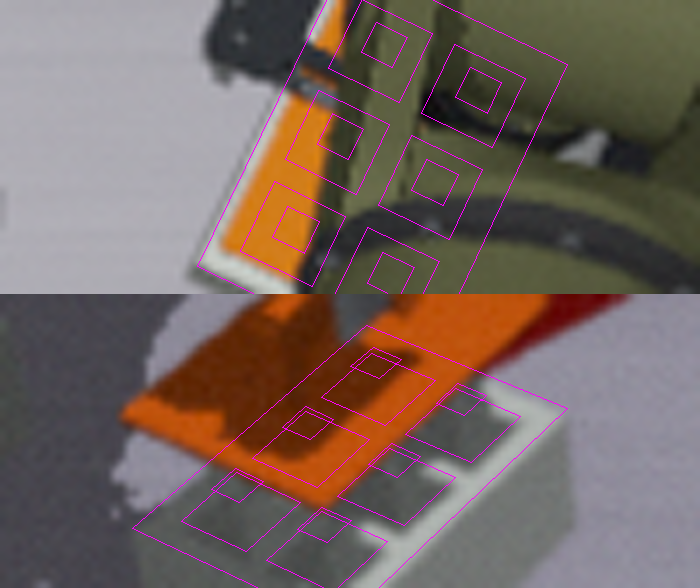

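The lid in the hand matches its model within about 1 mm in the top view. In the scene view it carries the same ~1 px offset as the mould, so they are aligned. Lowering into the wells, slowing towards contact.

```bash
python3 -m jog '[[0,-0.0006,0.005,0,0,0,-1],[0,-0.0006,0.012,0,0,0,-1],[0,-0.0006,0.02,0,0,0,-1],[0,-0.0006,0.028,0,0,0,-1],[0,-0.0006,0.036,0,0,0,-1],[0,-0.0006,0.042,0,0,0,-1],[0,-0.0006,0.046,0,0,0,-1],[0,-0.0006,0.046,0,0,0,-1]]'; python3 plan.py .5597 -.1152 .0804 153.3
python3 - <<'E'
import h; from h import *
ct,cs=cal("top"),cal("scene")
cv2.imwrite("pics/s7.png",np.vstack([crop(ct,[],(355,208),7,100,42),crop(cs,[],(205,213),7,100,42)]))
E
```

```text
time_s: 8.95
ee_pos: [0.5594, -0.1152, 0.0874]
eef_rot: [3.141, 0.0, 2.676]
force: [0.8, 0.5, -1.8]
grip_width: 0.0179
t 8.95 pos [ 0.5594 -0.1152  0.0874] rpy [1.7999e+02 2.0000e-02 1.5331e+02] F [ 0.77  0.48 -1.83] w 0.01791436417483473
shift [-0.0002  0.0001  0.007 ] turn [0.0001 0.0002 0.0001]
```

View pics/s7.png

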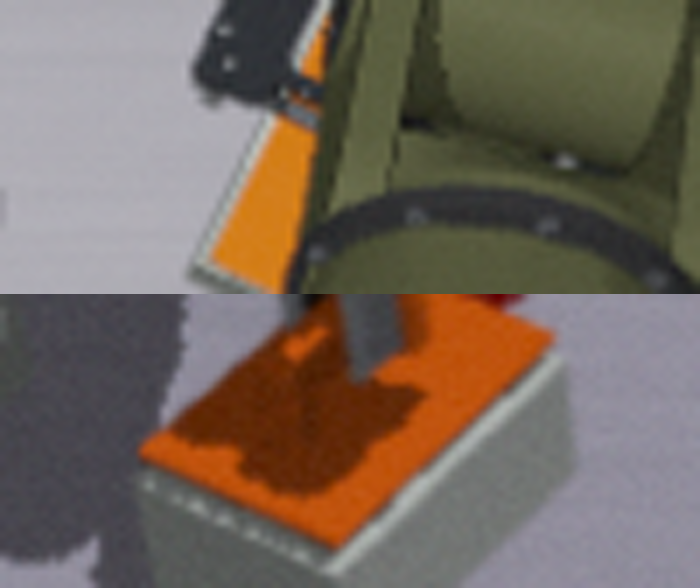

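Tips are well inside the wells with no contact force, and the plate is about 7 mm above the rim. The last part goes in small steps.

```bash
python3 -m jog '[[0,0,0.002,0,0,0,-1],[0,0,0.003,0,0,0,-1],[0,0,0.004,0,0,0,-1],[0,0,0.005,0,0,0,-1],[0,0,0.006,0,0,0,-1],[0,0,0.0065,0,0,0,-1],[0,0,0.0065,0,0,0,-1]]'; python3 -m jog '[[0,0,0.0005,0,0,0,-1],[0,0,0.0005,0,0,0,-1]]'
```

```text
time_s: 9.75
ee_pos: [0.5597, -0.1153, 0.0816]
eef_rot: [3.141, 0.001, 2.676]
force: [-0.2, -0.4, -1.3]
grip_width: 0.0178
time_s: 9.95
ee_pos: [0.5597, -0.1153, 0.081]
eef_rot: [3.141, 0.001, 2.676]
force: [0.2, -0.4, -1.0]
grip_width: 0.0177
```

```bash
for i in 1 2 3; do python3 -m jog '[[0,0,0.0005,0,0,0,-1],[0,0,0.0005,0,0,0,-1]]' | grep -E "pos|force"; done
```

```text
ee_pos: [0.5598, -0.1153, 0.0805]
force: [0.2, -0.0, -2.8]
ee_pos: [0.5598, -0.1153, 0.0804]
force: [-2.4, -0.6, 3.9]
ee_pos: [0.5598, -0.1153, 0.0803]
force: [-4.7, 0.4, 5.9]
```

Contact at exactly the predicted seated height (TCP 80.4 mm, upward force rising to 6 N). Releasing.

```bash
python3 -m jog '[[0,0,0,0,0,0,-0.5],[0,0,0,0,0,0,-0.4],[0,0,0,0,0,0,-0.2],[0,0,0,0,0,0,0],[0,0,0,0,0,0,0],[0,0,0,0,0,0,0],[0,0,0,0,0,0,0]]';  python3 -m jog '[[0,0,-0.01,0,0,0,0],[0,0,-0.03,0,0,0,0],[0,0,-0.06,0,0,0,0],[0,0,-0.09,0,0,0,0],[0,0,-0.12,0,0,0,0],[0,0,-0.15,0,0,0,0],[0,0,-0.15,0,0,0,0]]'; python3 plan.py .42 .15 .25 153.3
```

```text
time_s: 11.25
ee_pos: [0.5598, -0.1154, 0.0803]
eef_rot: [3.141, 0.002, 2.676]
force: [0.3, 0.1, -0.6]
grip_width: 0.0471
time_s: 11.95
ee_pos: [0.5607, -0.1156, 0.2354]
eef_rot: [3.14, 0.009, 2.676]
force: [0.4, 0.9, -0.5]
grip_width: 0.0469
t 11.95 pos [ 0.5607 -0.1156  0.2354] rpy [179.9    0.51 153.31] F [ 0.42  0.85 -0.5 ] w 0.04690366403570789
shift [ 0.2449  0.1741 -0.0165] turn [0.0012 0.0056 0.0001]
```

Moving the arm aside so that the top view is clear for a check.

```bash
python3 -m jog '[[0.03,0.02,-0.01,0,0,0,0],[0.06,0.04,-0.02,0,0,0,0],[0.09,0.06,-0.02,0,0,0,0],[0.12,0.085,-0.02,0,0,0,0],[0.15,0.11,-0.02,0,0,0,0],[0.18,0.13,-0.02,0,0,0,0],[0.21,0.15,-0.02,0,0,0,0],[0.245,0.174,-0.02,0,0,0,0],[0.245,0.174,-0.02,0,0,0,0],[0.245,0.174,-0.02,0,0,0,0],[0.245,0.174,-0.02,0,0,0,0]]'
python3 - <<'E'
import h; from h import *
ct,cs=cal("top"),cal("scene")
P=lidpolys(.5598,-.1153,-.4661,.02)
cv2.imwrite("pics/f_t.png",ct["im"][:,:,::-1])
cv2.imwrite("pics/f.png",np.vstack([np.hstack([crop(ct,[],(355,208),5,70,60),crop(ct,P,(355,208),5,70,60)]),np.hstack([crop(cs,[],(205,210),5,70,60),crop(cs,P,(205,210),5,70,60)])]))
E
```

```text
time_s: 13.05
ee_pos: [0.4202, 0.1493, 0.2534]
eef_rot: [3.14, 0.009, 2.675]
force: [0.5, -0.3, -0.4]
grip_width: 0.0471
```

View pics/f.png

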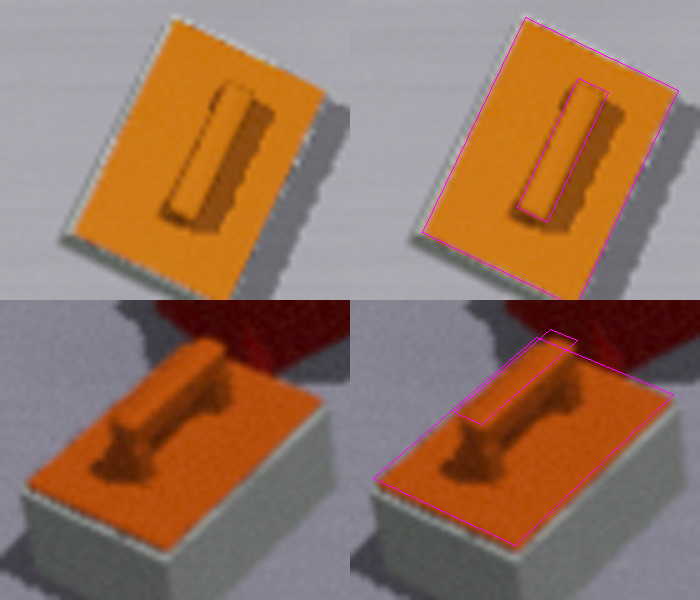

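View pics/f_t.png

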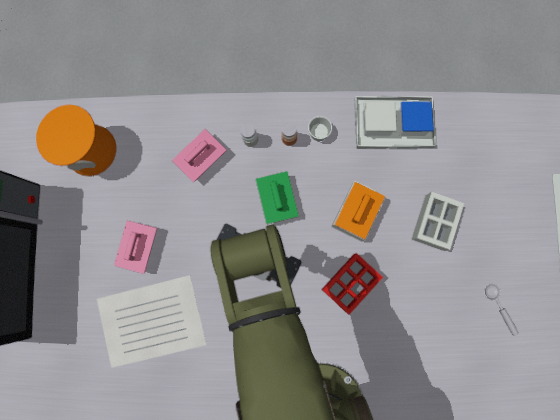

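The lid lies flat on the rim at (360,211), matching the seated model. The green lid (277,198) and all the others are where they were, and the arm is clear. Handing in.

```bash
python3 -c "
from station import ctrl; print(ctrl.hand_in())"
```

```text
the job is handed in; nothing more can be done
None
```

The orange six-stick lid is seated on the white six-well mould. I picked it up by its handle, lowered it from above and kept hold until the plate touched the rim. Then I let go, backed off, and handed the job in at about 13 s of the 48 s allowed.

**Last checks:**
- **Seating:** contact came at the predicted seated height (TCP 80.4 mm), with about 6 N upward and 5 N sideways when I stopped. The plate then lay flat on the rim in both views, matching the seated model within about 1 mm in the top view.
- **Bystanders:** in the top view the green lid, the pink lids, the red mould and the four-well mould had not moved.
- **Arm:** it was clear of everything when I handed in.

**What disagreed:** the heights I measured from the two views came out about 4 mm low (plate 42 mm against 46, rim 56 mm against 60). The scene camera was also about 1 px off on both objects. The offset was the same for lid and mould, so it cancelled in the fit, and I used the stated heights.

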